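# Sign off the ingredient stock check

## Task

Sign off the stock check: with a fingertip, press down the orange marker in front of the flour shaker first, then the one in front of the red tin, then the one in front of the blue tin. Press each one lightly, until it has clearly sunk and stays down, without driving it hard into its stop, and press none before its turn. Do not pick up, shift or tip the stands, the containers or anything else on the table.

Things in the scene. Friction and masses are not known exactly. Their poses are not given: they have to be found in the camera images.
- flour_stand: loose pale wooden stand, 190 x 100 x 8 mm, 0.8 kg, that carries the steel flour shaker (grey-white cylinder, 67 mm across, 110 mm tall). Origin: centre of its underside on the table; its +x axis runs from the marker to the container, z up. A black round marker housing (60 mm across, top 40 mm above the table) stands on it 60 mm from the centre towards -x; the container stands 48 mm (give or take 4) from the centre towards +x
- flour_marker_top (a point): centre of the flat top of the orange push marker on the stand of the steel flour shaker (grey-white cylinder, 67 mm across, 110 mm tall): a cap 40 mm across, its top 58 mm above the table while up; z up. The point moves with the cap
- flour_marker (a joint): how far that marker is pressed down, m: 0 = up, 0.016 = stop (top then 42 mm above the table). It moves straight down; it starts to sink at about 4 N and needs about 8 N near the stop, and it stays where it is left (friction holds it). It counts as pressed beyond 0.003; about 0.008 is a good press, and keep the push well under 25 N, so do not run it hard into the stop
- flour_can: steel flour shaker (grey-white cylinder, 67 mm across, 110 mm tall); loose. Origin: centre of its underside; a similar shaker at the back of the table has no stand or marker and plays no part
- red_stand: loose pale wooden stand, 190 x 100 x 8 mm, 0.8 kg, that carries the red tin (91 mm across, 86 mm tall). Origin: centre of its underside on the table; its +x axis runs from the marker to the container, z up. A black round marker housing (60 mm across, top 40 mm above the table) stands on it 60 mm from the centre towards -x; the container stands 48 mm (give or take 4) from the centre towards +x
- red_marker_top (a point): centre of the flat top of the orange push marker on the stand of the red tin (91 mm across, 86 mm tall): a cap 40 mm across, its top 58 mm above the table while up; z up. The point moves with the cap
- red_marker (a joint): how far that marker is pressed down, m: 0 = up, 0.016 = stop (top then 42 mm above the table). It moves straight down; it starts to sink at about 4 N and needs about 8 N near the stop, and it stays where it is left (friction holds it). It counts as pressed beyond 0.003; about 0.008 is a good press, and keep the push well under 25 N, so do not run it hard into the stop
- red_tin: red tin (91 mm across, 86 mm tall); loose. Origin: centre of its underside
- blue_stand: loose pale wooden stand, 190 x 100 x 8 mm, 0.8 kg, that carries the blue tin (68 mm across, 87 mm tall). Origin: centre of its underside on the table; its +x axis runs from the marker to the container, z up. A black round marker housing (60 mm across, top 40 mm above the table) stands on it 60 mm from the centre towards -x; the container stands 48 mm (give or take 4) from the centre towards +x
- blue_marker_top (a point): centre of the flat top of the orange push marker on the stand of the blue tin (68 mm across, 87 mm tall): a cap 40 mm across, its top 58 mm above the table while up; z up. The point moves with the cap
- blue_marker (a joint): how far that marker is pressed down, m: 0 = up, 0.016 = stop (top then 42 mm above the table). It moves straight down; it starts to sink at about 4 N and needs about 8 N near the stop, and it stays where it is left (friction holds it). It counts as pressed beyond 0.003; about 0.008 is a good press, and keep the push well under 25 N, so do not run it hard into the stop
- blue_tin: blue tin (68 mm across, 87 mm tall); loose. Origin: centre of its underside
- jar: brown jar with a black lid, 45 mm across, 119 mm tall; a bystander, loose. Origin: centre of its underside
- masking_tape: roll of masking tape lying flat, 96 mm across, 25 mm tall; a bystander, loose. Origin: centre of its underside
- lidded_cup: small tan lidded cup, 56 mm across, 32 mm tall; a bystander, loose. Origin: centre of its underside
- mug_1: orange mug, 101 mm tall; a bystander, loose. Origin: centre of its underside
- portion_cup_1: small tan lidded cup at the back, 56 mm across, 32 mm tall; a bystander, loose. Origin: centre of its underside
Not all that is in view belongs to the job. Leave any green look-alike of the flour_stand alone.

How it is judged:
On the way, in this order (a step that is already met when the one before it is completed fails the run):
1. the marker in front of the flour shaker is pressed down (value of joint flour_marker above 0.003 m), for 0.1 s.
2. the marker in front of the red tin is pressed down (value of joint red_marker above 0.003 m), for 0.1 s.
3. the marker in front of the blue tin is pressed down (value of joint blue_marker above 0.003 m), for 0.1 s.
At the end, for the whole second after the job is handed in: All three markers are down by more than 3 mm of their 16 mm; every stand is within 20 mm and every container and loose bystander within 25 mm of where it began, the containers upright (within 0.1 rad) and at rest (value of joint each of flour_marker, red_marker, blue_marker above 0.003 m and distance of each of flour_stand, red_stand, blue_stand from where it was at the start of the episode below 0.02 m and distance of each of flour_can, red_tin, blue_tin, jar, masking_tape, lidded_cup, mug_1, portion_cup_1 from where it was at the start of the episode below 0.025 m and angle between each of flour_can, red_tin, blue_tin's own z axis and vertical below 0.1 rad and linear speed of each of flour_can, red_tin, blue_tin below 0.02 m/s); the robot touches nothing.
It fails at once if a marker is pressed before its turn (the red tin's before the flour shaker's, or the blue tin's before the red tin's) ((value of joint red_marker above 0.003 m and value of joint flour_marker below 0.003 m) or (value of joint blue_marker above 0.003 m and value of joint red_marker below 0.003 m)).
It fails at once if the robot pushes on a stand or its marker with more than 25 N (contact force between any of the arm, the fingers and flour_stand above 25 N or contact force between any of the arm, the fingers and red_stand above 25 N or contact force between any of the arm, the fingers and blue_stand above 25 N).
It fails at once if a stand is shifted by more than 20 mm or lifted by more than 8 mm (distance of any of flour_stand, red_stand, blue_stand from where it was at the start of the episode above 0.02 m or height (world z) of any of flour_stand, red_stand, blue_stand above 0.008 m).
It fails at once if a container is shifted by more than 25 mm, tipped by more than 0.25 rad or lifted by more than 10 mm (distance of any of flour_can, red_tin, blue_tin from where it was at the start of the episode above 0.025 m or angle between any of flour_can, red_tin, blue_tin's own z axis and vertical above 0.25 rad or height (world z) of any of flour_can, red_tin, blue_tin above 0.018 m).
It fails at once if one of the loose bystanders is shifted by more than 25 mm (distance of any of jar, masking_tape, lidded_cup, mug_1, portion_cup_1 from where it was at the start of the episode above 0.025 m).
It also fails if it takes over 48 s, if anything falls off the work surface, if the arm or the gripper's body presses on something with over 40 N, if the wrist force passes 120 N, or if a joint passes its speed limit or range.

## Robot

A 6-joint arm with a two-finger parallel gripper is mounted at the origin on a cart in front of the work surface, level with it; the furniture and walls round the work are solid. World frame = base frame: x ahead of the robot, y to its left, z up, the work surface at z = 0. Lengths are in m, angles in rad, forces in N, time in s.
With the tool pointing down it reaches from about 0.35 to 0.775 m from the base axis. Payload 5.5 kg.
Tool frame: the origin (TCP) lies between the finger pads; the fingertips stand 19 mm ahead of it and the grasp point (between the pads) is the TCP; z points along the fingers, y is the direction in which the jaws open and shut (so a half turn about z gives the same grasp; the last joint's range is limited). The gripper opens to 85 mm and grips with 20 to 120 N. Pads are 22 mm wide; open, the fingers measure 114 mm over their backs; the gripper's body (76 mm by 85 mm) begins 54 mm behind the grasp point. The pads swing forward as they close: fully open they stand 13 mm farther back than shut.
Start: joints at [1.108, 0.313, 0.046, 1.304, 0, 1.431], TCP at [0.182, 0.545, 0.25] pointing down, gripper open.
Joint ranges: [-2.76, 2.76], [-0.86, 1.69], [-1.03, 1.26], [-2.2, 2.34], [-1.47, 1.5], [-3.14, 3.14]. Speed limits (rad/s): [2.57, 2.57, 3.14, 3.14, 3.14, 3.14].

## Interface

Orientations are given as a unit quaternion [w, x, y, z].
In Python, from workcell import get_state, cams, workorder gives the robot as it stands.
- The arm moves only by the tool play_rows, never from a script. Its argument "series" is text: rows parted by semicolons, each of 7 numbers parted by spaces: the opening in per cent of the stroke, from 0 (shut) to 100 (fully open), then the shift along the tool's x, y, z in cm, then the turn, a rotation vector about the tool's x, y, z in degrees. A call has 1 to 12 rows; each row shifts and turns the commanded pose from where the row before left it, along the tool's axes as they then stand; what a row does not reach is not made up. A row lasts 1/8 s, in which the tool goes at most 62.5 mm and 10.7 degrees, less where a joint would pass 70% of its speed; a pose out of reach is approached as far as the arm can. A call with a gripper value outside its range is refused whole. The fingers move at their own pace and stop on an object; "newtons" is the grip in N (left out, the last holds). Time passes only in rows, so rows that do not move let the fingers close. It gives the time, the measured TCP pose, the force and the opening at its end, in the units of the state.
- get_state(): the state, without advancing time (a new reading comes with each control period).
- cams.read_camera(name): name is "scene" or "top" or "wrist"; returns the picture (384x512x3 uint8, red, green, blue); there is no depth.
- cams.get_calibration(name): a dict with "fx", "fy", "cx", "cy" (pixels), "rvec" (rotation vector, rad) and "tvec" (3), from world to camera coordinates, as OpenCV has them. Camera axes: x right, y down, z forward; pixel columns grow to the right and rows downward; lengths in m; the calibration is good to about 2 mm. A picture is of the moment at which its call begins: read the wrist's pose just before it. get_calibration takes no time and is no camera call; for the wrist camera it gives the pose at the moment of the call.
- workorder.hand_in(): hands the job in, once; it reports no verdict.
The state is a dict: "clock": time; "joint_pos": joint angles; "qvel": joint speeds; "tau": joint torques, N m; "tcp_pos": TCP position; "orientation": TCP orientation; "wrist_force": force on the tool from outside, world axes, zero at the start; "ft_torque": the same for the moment, N m; "finger_gap": finger opening in m.
Only numpy, scipy, OpenCV 4.12 (cv2) and the standard library are available. Lean on these libraries where they do the work, as an engineer would, in place of code of your own. Each camera call takes 0.05 s, during which the arm holds its last target.

## Working session

There is one attempt and no reset: what is moved stays moved. The work goes in short steps, Python scripts to look and compute and a tool call to move; the robot and the scene stay as the last step left them, time stands still between calls to the robot, and variables do not carry over. Pictures are saved under pics/ and viewed, and the job is handed in when it is done.

Besides the shell and the picture viewer there is one more tool, called after ">>>" in YAML: its name, and indented under it one key for each argument. play_rows: Moves the arm, as the interface text tells. Its arguments: {"type":"object","properties":{"series":{"type":"string"},"newtons":{"type":"number"}},"required":["series"]}

```bash
mkdir -p pics; ls; python3 - <<'E'
from workcell import get_state,cams
import cv2
s=get_state();print({k:(v if not hasattr(v,'round') else v) for k,v in s.items()})
for n in("scene","top"):
    im=cams.read_camera(n);cv2.imwrite(f"pics/{n}0.png",cv2.cvtColor(im,cv2.COLOR_RGB2BGR));print(n,cams.get_calibration(n))
E
```

```text
pics
{'clock': 0.0, 'joint_pos': array([ 1.10839731e+00,  3.13982751e-01,  4.49725790e-02,  1.30359229e+00,
       -1.71112141e-05,  1.43121067e+00]), 'qvel': array([ 5.29541663e-05, -5.91492782e-04,  1.18456131e-03, -5.43111384e-04,
       -5.05374621e-04,  5.31309748e-04]), 'tau': array([ 1.58084320e-03, -4.80624318e+01,  2.98530918e+01,  1.91488751e-02,
        2.43083036e-05,  1.61096096e-06]), 'tcp_pos': array([0.18220145, 0.54486585, 0.24941626]), 'orientation': array([-2.59559434e-04,  1.60706691e-01,  9.87001795e-01, -8.65003634e-04]), 'wrist_force': array([-0.25470081, -0.26036558,  0.04232716]), 'ft_torque': array([0.04411325, 0.01611476, 0.00749769]), 'finger_gap': 0.08586247384272298}
scene {'fx': 496.5726394974289, 'fy': 496.5726394974289, 'cx': 249.7669220721534, 'cy': 186.96942659779978, 'rvec': array([ 2.25164493, -0.61132929,  0.24811662]), 'tvec': array([-0.46669695,  0.33810321,  2.00593131])}
top {'fx': 363.5880966601345, 'fy': 363.5880966601345, 'cx': 254.9521827888052, 'cy': 187.6603072422185, 'rvec': array([ 2.14073711, -2.10312939,  0.17722067]), 'tvec': array([0.11907939, 0.61906942, 1.37314435])}
```

View pics/scene0.png

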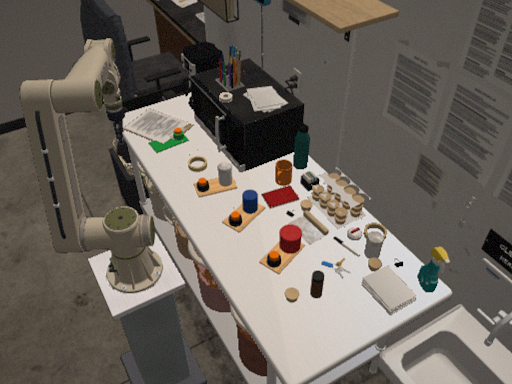

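View pics/top0.png

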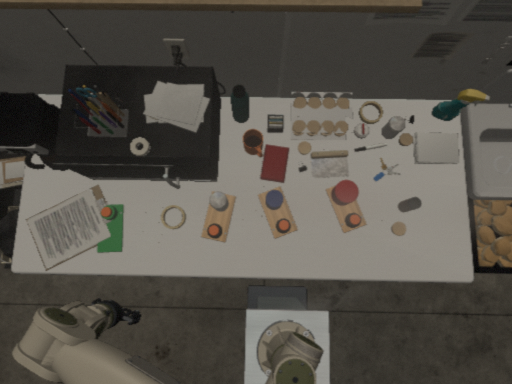

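Orange caps that could be mistaken for the targets:

| Marker | scene pixel | top pixel |
|---|---|---|
| Flour | (203,184) | (214,230) |
| Blue | (236,217) | (283,226) |
| Red | (274,258) | (354,220) |
| Green decoy | (178,132) | (108,213) |

The orange mug, at top (253,142), is also orange. I choose by the container on each pale stand. Next I'll measure the caps and check them in a close crop.

```bash
cat > h.py <<'E'
import numpy as np,cv2
from workcell import get_state,cams
def P(n):
    c=cams.get_calibration(n);K=np.array([[c['fx'],0,c['cx']],[0,c['fy'],c['cy']],[0,0,1.]])
    R=cv2.Rodrigues(np.array(c['rvec']))[0];return K,R,np.array(c['tvec']).reshape(3)
def ray(n_or,uv):
    K,R,t=n_or if isinstance(n_or,tuple) else P(n_or)
    return -R.T@t, R.T@np.linalg.inv(K)@np.array([uv[0],uv[1],1.])
def onz(n,uv,z):
    o,d=ray(n,uv);return o+d*(z-o[2])/d[2]
def tri(n1,a,n2,b):
    K,R,t=n1 if isinstance(n1,tuple) else P(n1);K2,R2,t2=n2 if isinstance(n2,tuple) else P(n2)
    X=cv2.triangulatePoints(K@np.c_[R,t],K2@np.c_[R2,t2],np.array(a,float).reshape(2,1),np.array(b,float).reshape(2,1));return (X[:3]/X[3]).ravel()
def orange(im):
    h=cv2.cvtColor(im,cv2.COLOR_RGB2HSV);m=cv2.inRange(h,(4,190,130),(16,255,255))
    n,l,s,c=cv2.connectedComponentsWithStats(m);return [(c[i].round(2).tolist(),s[i].tolist()) for i in range(1,n) if s[i][4]>12],m
E
python3 - <<'E'
from h import *
out={}
for n in("scene","top"):
    im=cv2.cvtColor(cv2.imread(f"pics/{n}0.png"),cv2.COLOR_BGR2RGB)
    for c,s in orange(im)[0]: print(n,c,s,onz(n,c,.058).round(4))
s=cv2.imread("pics/scene0.png")[120:280,150:320];t=cv2.imread("pics/top0.png")[170:260,80:400]
cv2.imwrite("pics/cs.png",cv2.resize(s,None,fx=3.5,fy=3.5,interpolation=2));cv2.imwrite("pics/ct.png",cv2.resize(t,None,fx=2.5,fy=2.5,interpolation=2))
E
```

```text
scene [177.57, 129.71] [175, 128, 6, 4, 21] [0.5142 0.712  0.058 ]
scene [278.38, 171.14] [276, 166, 6, 10, 21] [0.7901 0.1615 0.058 ]
scene [202.0, 180.5] [199, 178, 7, 6, 34] [0.4499 0.2882 0.058 ]
scene [234.84, 214.51] [231, 211, 9, 7, 45] [0.4756 0.0175 0.058 ]
scene [273.7, 254.35] [269, 251, 10, 8, 63] [ 0.5028 -0.2554  0.058 ]
```

View pics/cs.png

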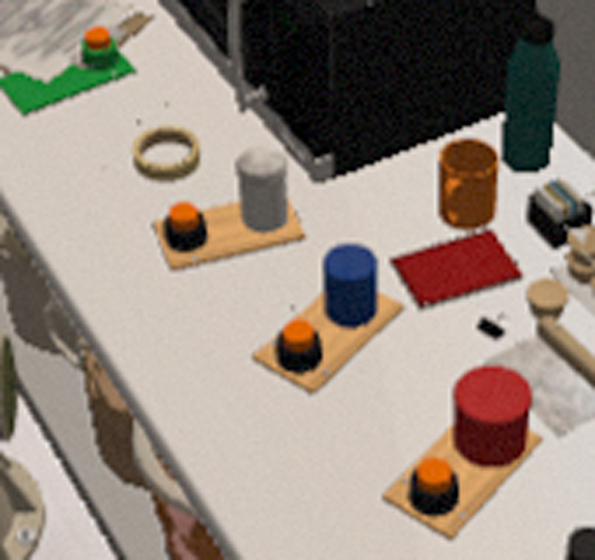

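View pics/ct.png

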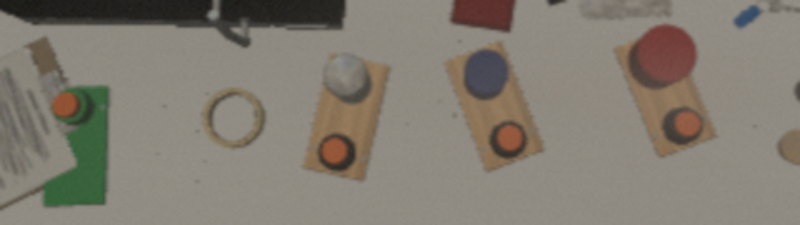

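The crops settle it: flour is the leftmost pale stand, blue the middle one, red the right one, and the decoy is on green. Next I'll loosen the mask for the dimmer top view and triangulate.

```bash
python3 - <<'E'
from h import *
im=cv2.cvtColor(cv2.imread("pics/top0.png"),cv2.COLOR_BGR2HSV)
sc={'flour':(202,180.5),'blue':(234.84,214.51),'red':(273.7,254.35)}
px={'flour':(214,230),'blue':(283,226),'red':(354,220)}
m=cv2.inRange(im,(2,120,70),(18,255,255))
n,l,s,c=cv2.connectedComponentsWithStats(m)
for k in sc:
    i=min(range(1,n),key=lambda i:np.hypot(*(c[i]-px[k]))); 
    print(k,c[i].round(2),s[i],'top@58',onz('top',c[i],.058).round(4),'tri',tri('scene',sc[k],'top',c[i]).round(4))
# container tops in top view
E
```

```text
flour [213.27 229.97] [208 225  11  11  88] top@58 [0.4484 0.2874 0.058 ] tri [0.4489 0.287  0.0593]
blue [283.4  224.68] [279 220  10  10  82] top@58 [0.4735 0.0177 0.058 ] tri [0.4747 0.0173 0.0585]
red [354.63 218.99] [350 215  10   9  68] top@58 [ 0.5003 -0.2565  0.058 ] tri [ 0.5013 -0.2565  0.0599]
```

>>> play_rows:
  series: "0 0 0 0 0 0 0;0 -4.2 -2 0 0 0 0;0 -4.2 -2 0 0 0 0;0 -4.2 -2 0 0 0 0;0 -4.2 -2 0 0 0 0;0 -4.2 -2 0 0 0 0;0 -4.2 -2 0 0 0 0;0 -4.2 -2 0 0 0 0;0 -4.2 -2 0 0 0 0;0 0 0 0 0 0 0;0 0 0 0 0 0 0"
  newtons: 30

```text
clock: 1.48
tcp_pos: [0.4499, 0.287, 0.2501]
orientation: [-0.0, 0.161, 0.987, -0.0]
wrist_force: [-0.3, 0.0, -0.4]
finger_gap: 0.0001
```

```bash
cat > go.py <<'E'
from h import *
import sys
from scipy.spatial.transform import Rotation as Ro
T={'f':(.449,.287),'b':(.4745,.0175),'r':(.501,-.2565)}
def rep(k,z=None):
    s=get_state();q=s['orientation'];R=Ro.from_quat(np.r_[q[1:],q[0]]).as_matrix()
    p=s['tcp_pos'];t=np.r_[T[k],p[2] if z is None else z]
    print('t',s['clock'],'tcp',p.round(4),'tip',(p+.019*R[:,2]).round(4),'delta tool cm',(R.T@(t-p)*100).round(2),'z',R[:,2].round(4),'q',s['joint_pos'].round(2),'F',s['wrist_force'].round(2),s['finger_gap'])
E
python3 - <<'E'
from go import *
rep('f')
im=cams.read_camera('wrist');cv2.imwrite('pics/w1.png',im[:,:,::-1]);im=cams.read_camera('scene');cv2.imwrite('pics/s1.png',cv2.resize(im[60:300,50:370,::-1],None,fx=2,fy=2))
rep('f')
print(P('wrist'))
E
```

```text
t 1.475 tcp [0.4499 0.287  0.2501] tip [0.4499 0.287  0.2311] delta tool cm [ 0.09 -0.03  0.  ] z [-9.e-04  1.e-04 -1.e+00] q [ 0.42  0.23 -0.06  1.28  0.    0.74] F [-0.26  0.01 -0.44] 0.00013406417607891098
t 1.575 tcp [0.4495 0.2877 0.2503] tip [0.4495 0.2877 0.2313] delta tool cm [ 0.02 -0.08  0.  ] z [-4.e-04  1.e-04 -1.e+00] q [ 0.42  0.23 -0.06  1.28  0.    0.74] F [-0.15 -0.08  0.41] -0.00026993120944475456
(array([[309.32241741,   0.        , 255.77320671],
       [  0.        , 309.32241741, 191.43414667],
       [  0.        ,   0.        ,   1.        ]]), array([[ 3.16167642e-01,  9.48703315e-01,  2.05989561e-04],
       [ 9.00270223e-01, -3.00095163e-01,  3.15367116e-01],
       [ 2.99251645e-01, -9.95234313e-02, -9.48969725e-01]]), array([-0.41472013, -0.35886537,  0.27464255]))
```

View pics/w1.png

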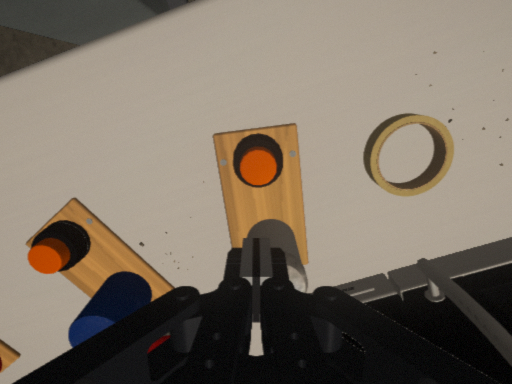

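View pics/s1.png

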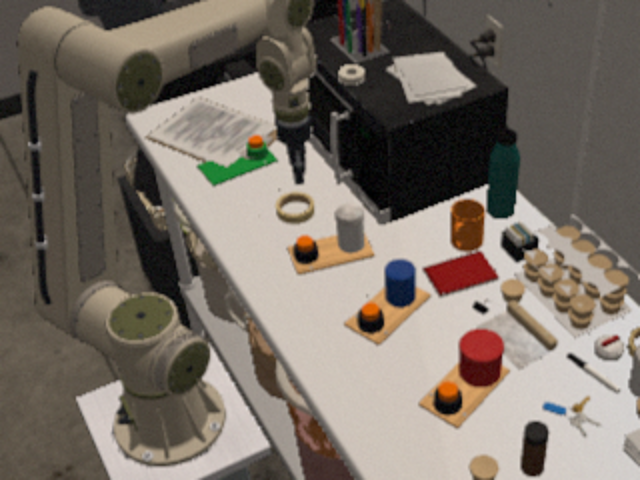

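The wrist view shows the flour cap at (258,166) and the blue cap at (48,255). The scene view has the gripper tip near crop pixel (298,180), raised above the table. I'll check both against the calibration.

```bash
python3 - <<'E'
from h import *
im=cv2.imread('pics/w1.png')[:,:,::-1].copy()
for c,s in orange(im)[0]:
    if s[4]>300: print(c,s,onz('wrist',c,.058).round(4))
K,R,t=P('scene');s=get_state();p=K@(R@(s['tcp_pos']-[0,0,.019])+t);p/=p[2];print('tip in crop',(p[:2]-[50,60])*2)
for z in (.058,.06):
  h=cv2.cvtColor(im,cv2.COLOR_RGB2HSV)
print(tri('wrist',(258,166),'scene',(202,180.5)))
E
```

```text
[257.85, 167.13] [240, 150, 37, 35, 1016] [0.4468 0.2905 0.058 ]
[44.49, 259.02] [28, 245, 34, 29, 732] [0.4725 0.0213 0.058 ]
tip in crop [297.7476311  183.05764726]
[0.44945645 0.29034399 0.05582428]
```

>>> play_rows:
  series: "0 0 0 3 0 0 0;0 0 0 3 0 0 0;0 0 0 3 0 0 0;0 0 0 3 0 0 0;0 0 0 2 0 0 0;0 0 0 1.5 0 0 0;0 0 0 0 0 0 0;0 0 0 0 0 0 0"

```text
clock: 2.58
tcp_pos: [0.4506, 0.2876, 0.0961]
orientation: [0.001, 0.16, 0.987, 0.0]
wrist_force: [0.7, 0.1, -0.5]
finger_gap: -0.0001
```

```bash
python3 - <<'E'
from go import *
rep('f',.077)
im=cams.read_camera('wrist');cv2.imwrite('pics/w2.png',im[:,:,::-1])
im=cams.read_camera('scene');cv2.imwrite('pics/s2.png',cv2.resize(im[120:220,150:280,::-1],None,fx=5,fy=5,interpolation=2))
E
```

```text
t 2.575 tcp [0.4506 0.2876 0.0961] tip [0.4507 0.2876 0.0771] delta tool cm [ 0.14 -0.11  1.91] z [ 1.2e-03  6.0e-04 -1.0e+00] q [ 0.42  0.33 -0.32  0.91  0.    0.74] F [ 0.66  0.14 -0.55] -0.00010373067862431414
```

View pics/w2.png

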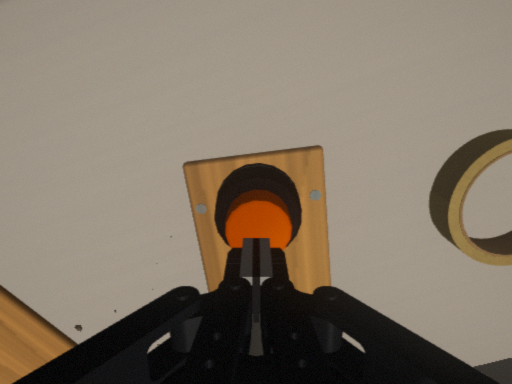

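View pics/s2.png

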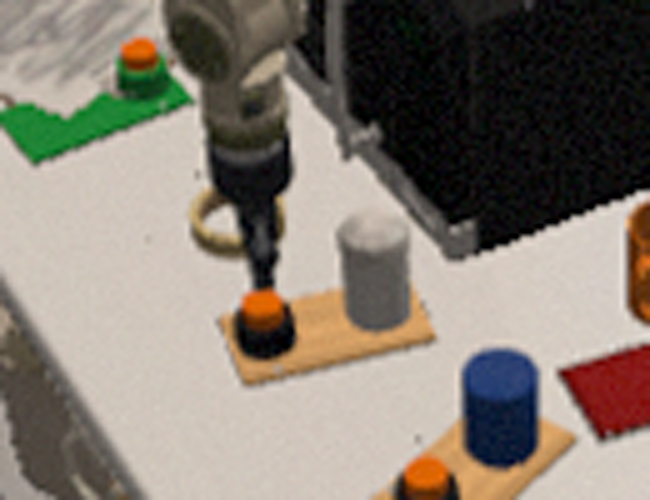

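The tip is centred over the cap in both views, about 19 mm above it. I'll go down slowly and watch the force.

>>> play_rows:
  series: "0 0 0 1 0 0 0;0 0 0 0.6 0 0 0;0 0 0 0.2 0 0 0;0 0 0 0.2 0 0 0;0 0 0 0.2 0 0 0;0 0 0 0 0 0 0;0 0 0 0 0 0 0"

```text
clock: 3.55
tcp_pos: [0.4509, 0.2873, 0.0733]
orientation: [0.0, 0.161, 0.987, 0.0]
wrist_force: [-0.7, -0.7, -0.2]
finger_gap: -0.0
```

>>> play_rows:
  series: "0 0 0 0.2 0 0 0;0 0 0 0 0 0 0"

```text
clock: 3.8
tcp_pos: [0.451, 0.2873, 0.0716]
orientation: [0.001, 0.161, 0.987, 0.0]
wrist_force: [-1.0, -0.7, 3.7]
finger_gap: -0.0002
```

```bash
python3 - <<'E'
from go import *
rep('f',.077)
im=cams.read_camera('wrist');cv2.imwrite('pics/w3.png',im[100:384,120:400,::-1])
im=cams.read_camera('scene');cv2.imwrite('pics/s3.png',cv2.resize(im[150:210,180:250,::-1],None,fx=8,fy=8,interpolation=2))
E
```

```text
t 3.8 tcp [0.451  0.2873 0.0716] tip [0.451  0.2873 0.0526] delta tool cm [ 0.18 -0.09 -0.54] z [ 1.3e-03  8.0e-04 -1.0e+00] q [ 0.42  0.36 -0.35  0.86  0.    0.74] F [-0.96 -0.66  3.66] -0.00016122884626498536
```

View pics/w3.png

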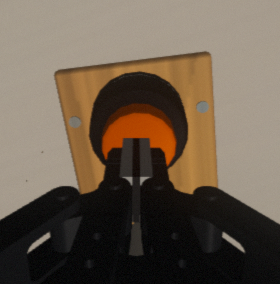

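View pics/s3.png

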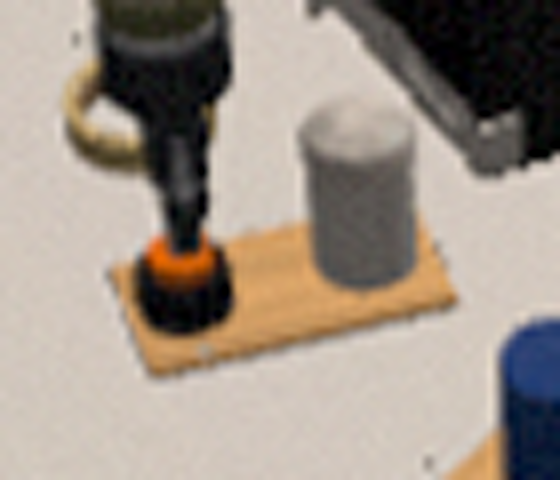

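Contact force is now 3.7 N. I'll press on in 2 mm steps and watch the force.

>>> play_rows:
  series: "0 0 0 0.2 0 0 0;0 0 0 0 0 0 0"

```text
clock: 4.15
tcp_pos: [0.4509, 0.2873, 0.0696]
orientation: [0.001, 0.161, 0.987, 0.0]
wrist_force: [0.6, 0.5, 4.1]
finger_gap: -0.0002
```

>>> play_rows:
  series: "0 0 0 0.2 0 0 0;0 0 0 0 0 0 0"

```text
clock: 4.4
tcp_pos: [0.4509, 0.2873, 0.0676]
orientation: [0.001, 0.161, 0.987, 0.0]
wrist_force: [1.0, 1.0, 4.0]
finger_gap: -0.0
```

>>> play_rows:
  series: "0 0 0 0.2 0 0 0;0 0 0 0 0 0 0"

```text
clock: 4.65
tcp_pos: [0.4509, 0.2873, 0.0656]
orientation: [0.001, 0.161, 0.987, 0.0]
wrist_force: [1.5, 0.7, 4.0]
finger_gap: 0.0
```

>>> play_rows:
  series: "0 0 0 0.2 0 0 0;0 0 0 0 0 0 0"

```text
clock: 4.9
tcp_pos: [0.451, 0.2873, 0.0637]
orientation: [0.001, 0.161, 0.987, 0.0]
wrist_force: [0.8, 0.6, 5.6]
finger_gap: -0.0003
```

About 8 mm of travel since contact, at 4–6 N. I'll retract and verify.

>>> play_rows:
  series: "0 0 0 -0.5 0 0 0;0 0 0 -2 0 0 0;0 0 0 -4 0 0 0;0 0 0 -4 0 0 0;0 0 0 -4 0 0 0;0 0 0 -4 0 0 0;0 0 0 0 0 0 0;0 0 0 0 0 0 0"

```text
clock: 5.9
tcp_pos: [0.4497, 0.2867, 0.2474]
orientation: [-0.001, 0.161, 0.987, -0.0]
wrist_force: [0.2, 0.3, 0.7]
finger_gap: -0.0001
```

```bash
cat > look.py <<'E'
from go import *
def look(k,nm,pts):
    rep(k)
    im=cams.read_camera('wrist');cv2.imwrite(f'pics/w{nm}.png',im[:,:,::-1])
    for c,s in orange(im)[0]:
        if s[4]>300: print('w',c,s,onz('wrist',c,.05).round(4))
    im=cams.read_camera('scene');cv2.imwrite(f'pics/s{nm}.png',cv2.resize(im[150:290,180:320,::-1],None,fx=4,fy=4,interpolation=2))
    for c,s in orange(im)[0]: print('s',c,s)
    rep(k)
E
python3 -c "
from look import *
look('r',4,0)"
```

```text
t 5.9 tcp [0.4497 0.2867 0.2474] tip [0.4496 0.2867 0.2284] delta tool cm [-2.210e+01 -4.989e+01  3.000e-02] z [-1.6e-03 -7.0e-04 -1.0e+00] q [ 0.42  0.23 -0.07  1.27  0.    0.74] F [0.21 0.32 0.71] -0.00011934440772017277
w [258.26, 165.07] [241, 148, 35, 35, 949] [0.4455 0.29   0.05  ]
w [43.56, 260.27] [27, 246, 34, 29, 744] [0.4744 0.0135 0.05  ]
s [177.57, 129.71] [175, 128, 6, 4, 21]
s [278.35, 171.3] [276, 166, 6, 10, 20]
s [202.42, 182.26] [199, 180, 8, 6, 38]
s [234.75, 214.5] [231, 211, 9, 7, 44]
s [273.7, 254.35] [269, 251, 10, 8, 63]
t 6.0 tcp [0.4493 0.2865 0.2467] tip [0.4493 0.2865 0.2277] delta tool cm [-22.13 -49.86   0.06] z [-0.003  -0.0013 -1.    ] q [ 0.42  0.24 -0.07  1.27  0.    0.74] F [-0.1  -0.51 -0.05] -0.0002796474264827514
```

View pics/s4.png

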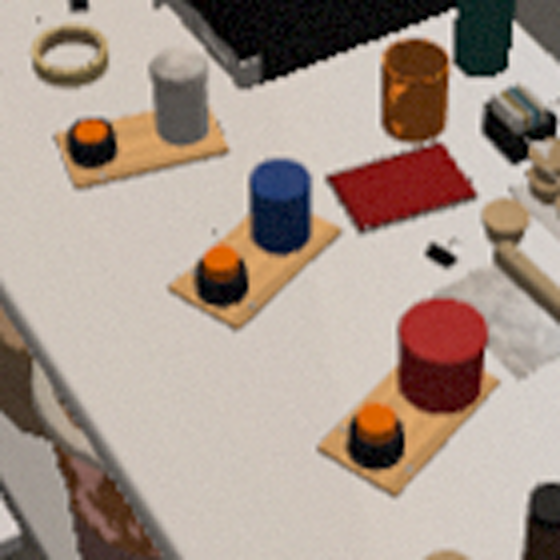

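View pics/w4.png

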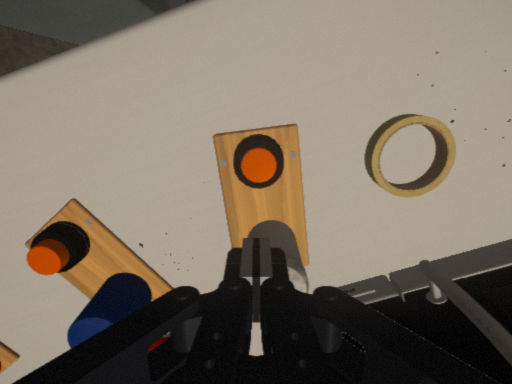

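The flour cap has clearly sunk: it moved from row 180.5 to 182.3 in the scene view, and less of its side shows than on the other two caps. The stand and can haven't moved. On to red.

>>> play_rows:
  series: "0 -1.84 -4.16 0 0 0 0;0 -1.84 -4.16 0 0 0 0;0 -1.84 -4.16 0 0 0 0;0 -1.84 -4.16 0 0 0 0;0 -1.84 -4.16 0 0 0 0;0 -1.84 -4.16 0 0 0 0;0 -1.84 -4.16 0 0 0 0;0 -1.84 -4.16 0 0 0 0;0 -1.84 -4.16 0 0 0 0;0 -1.84 -4.16 0 0 0 0;0 -1.84 -4.16 0 0 0 0;0 -1.84 -4.16 0 0 0 0"

```text
clock: 7.5
tcp_pos: [0.5006, -0.2575, 0.2466]
orientation: [-0.001, 0.161, 0.987, 0.001]
wrist_force: [-0.2, 0.0, 0.4]
finger_gap: 0.0
```

>>> play_rows:
  series: "0 0 0 0 0 0 0;0 0 0 0 0 0 0;0 0 0 0 0 0 0"

```text
clock: 7.88
tcp_pos: [0.501, -0.2551, 0.2479]
orientation: [-0.001, 0.16, 0.987, 0.0]
wrist_force: [-0.7, -0.2, -0.1]
finger_gap: -0.0001
```

```bash
python3 -c "
from look import *
look('r',5,0)"
```

```text
t 7.875 tcp [ 0.501  -0.2551  0.2479] tip [ 0.501  -0.2551  0.2289] delta tool cm [-0.04 -0.14 -0.  ] z [-0.001  0.001 -1.   ] q [-0.61  0.29  0.01  1.29  0.   -0.29] F [-0.69 -0.23 -0.14] -5.949300756272987e-05
w [255.16, 169.65] [237, 152, 37, 36, 1024] [ 0.5017 -0.2562  0.05  ]
s [202.32, 182.3] [199, 180, 8, 6, 37]
s [234.84, 214.51] [231, 211, 9, 7, 45]
s [273.65, 254.27] [269, 251, 10, 8, 63]
t 7.975 tcp [ 0.5013 -0.2552  0.2484] tip [ 0.5013 -0.2552  0.2294] delta tool cm [-0.01 -0.13 -0.  ] z [-1.e-04  3.e-04 -1.e+00] q [-0.61  0.29  0.01  1.29  0.   -0.29] F [ 0.89 -0.09  0.37] -1.2252249136182439e-05
```

View pics/w5.png

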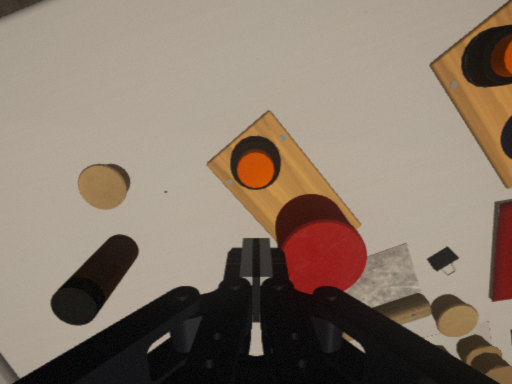

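The red cap is at wrist (255,170), with the tip aligned to within about 1.5 mm. Descending to about 5 mm above contact; on the flour marker, contact came at TCP z ≈ 0.072.

>>> play_rows:
  series: "0 0 -0.1 3 0 0 0;0 0 0 3 0 0 0;0 0 0 3 0 0 0;0 0 0 3 0 0 0;0 0 0 2.5 0 0 0;0 0 0 1.5 0 0 0;0 0 0 0.7 0 0 0;0 0 0 0 0 0 0;0 0 0 0 0 0 0"

```text
clock: 9.1
tcp_pos: [0.5017, -0.2578, 0.0823]
orientation: [0.001, 0.161, 0.987, -0.0]
wrist_force: [0.3, -0.4, -0.1]
finger_gap: -0.0002
```

```bash
python3 -c "
from look import *
look('r',6,0)"
```

```text
t 9.1 tcp [ 0.5017 -0.2578  0.0823] tip [ 0.5017 -0.2578  0.0633] delta tool cm [ 0.1  0.1 -0. ] z [ 1.5e-03 -9.0e-04 -1.0e+00] q [-0.62  0.4  -0.26  0.91  0.   -0.29] F [ 0.32 -0.4  -0.15] -0.000186551274476318
w [261.0, 231.96] [224, 212, 71, 51, 1950] [ 0.4969 -0.2535  0.05  ]
s [202.42, 182.26] [199, 180, 8, 6, 38]
s [234.84, 214.51] [231, 211, 9, 7, 45]
s [273.54, 255.39] [269, 252, 10, 7, 41]
t 9.2 tcp [ 0.5016 -0.2578  0.0822] tip [ 0.5016 -0.2578  0.0632] delta tool cm [ 0.1  0.1 -0. ] z [ 1.4e-03 -9.0e-04 -1.0e+00] q [-0.62  0.4  -0.26  0.91  0.   -0.29] F [ 0.15 -1.09  0.71] 0.00011119609604771116
```

View pics/s6.png

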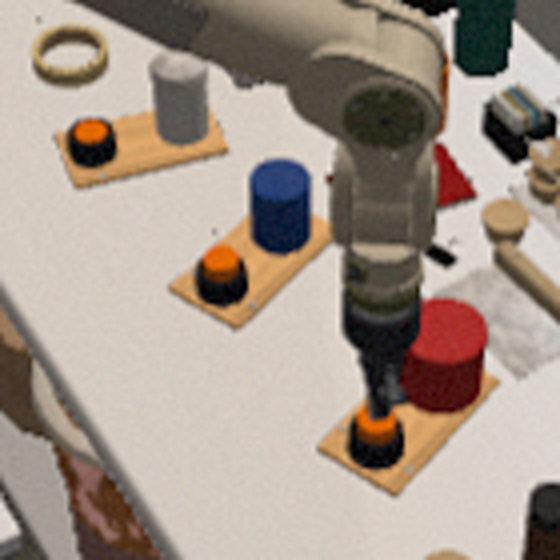

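>>> play_rows:
  series: "0 0 0 0.2 0 0 0;0 0 0 0.2 0 0 0;0 0 0 0.2 0 0 0;0 0 0 0.2 0 0 0;0 0 0 0 0 0 0"

```text
clock: 9.82
tcp_pos: [0.5011, -0.2575, 0.0733]
orientation: [0.0, 0.161, 0.987, -0.0]
wrist_force: [-0.7, 0.6, 3.1]
finger_gap: -0.0003
```

>>> play_rows:
  series: "0 0 0 0.2 0 0 0;0 0 0 0.1 0 0 0;0 0 0 0 0 0 0"

```text
clock: 10.2
tcp_pos: [0.5011, -0.2575, 0.0703]
orientation: [0.0, 0.161, 0.987, -0.0]
wrist_force: [-1.5, 0.4, 4.4]
finger_gap: 0.0001
```

>>> play_rows:
  series: "0 0 0 0.2 0 0 0;0 0 0 0.1 0 0 0;0 0 0 0 0 0 0"

```text
clock: 10.58
tcp_pos: [0.5011, -0.2575, 0.0674]
orientation: [0.0, 0.161, 0.987, -0.0]
wrist_force: [-0.2, -0.1, 5.2]
finger_gap: -0.0001
```

>>> play_rows:
  series: "0 0 0 0.2 0 0 0;0 0 0 0.1 0 0 0;0 0 0 0 0 0 0"

```text
clock: 10.95
tcp_pos: [0.5011, -0.2575, 0.0645]
orientation: [0.0, 0.161, 0.987, -0.0]
wrist_force: [-0.5, 0.2, 5.6]
finger_gap: -0.0
```

>>> play_rows:
  series: "0 0 0 -0.5 0 0 0;0 0 0 -2 0 0 0;0 0 0 -4 0 0 0;0 0 0 -4 0 0 0;0 0 0 -4 0 0 0;0 0 0 -4 0 0 0;0 0 0 0 0 0 0;0 0 0 0 0 0 0"

```text
clock: 11.95
tcp_pos: [0.5008, -0.2572, 0.2486]
orientation: [-0.0, 0.161, 0.987, 0.0]
wrist_force: [0.2, -0.4, -0.6]
finger_gap: 0.0001
```

```bash
python3 -c "
from look import *
look('b',7,0)"
```

```text
t 11.95 tcp [ 0.5008 -0.2572  0.2486] tip [ 0.5008 -0.2572  0.2296] delta tool cm [1.121e+01 2.522e+01 2.000e-02] z [-6.e-04  6.e-04 -1.e+00] q [-0.62  0.29  0.01  1.29  0.   -0.29] F [ 0.2  -0.39 -0.62] 6.647153499236483e-05
w [257.11, 166.03] [240, 149, 35, 35, 951] [ 0.4976 -0.2547  0.05  ]
s [202.42, 182.26] [199, 180, 8, 6, 38]
s [234.84, 214.51] [231, 211, 9, 7, 45]
s [273.63, 256.21] [269, 253, 10, 8, 62]
t 12.05 tcp [ 0.5004 -0.2569  0.2477] tip [ 0.5003 -0.2569  0.2287] delta tool cm [11.16 25.2   0.05] z [-0.0022  0.0017 -1.    ] q [-0.62  0.29  0.01  1.29  0.   -0.29] F [ 1.15 -0.29  0.1 ] -9.463329716512676e-05
```

View pics/s7.png

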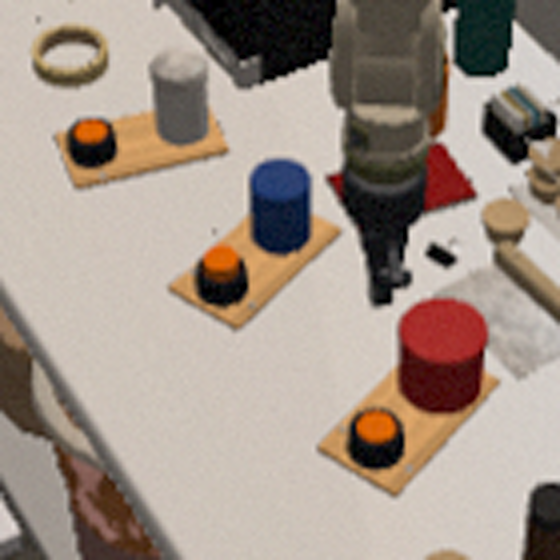

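The red cap is down too (scene row 254.3 → 256.2), the blue one is still up, and nothing has shifted. Now blue.

>>> play_rows:
  series: "0 1.4 3.15 0 0 0 0;0 1.4 3.15 0 0 0 0;0 1.4 3.15 0 0 0 0;0 1.4 3.15 0 0 0 0;0 1.4 3.15 0 0 0 0;0 1.4 3.15 0 0 0 0;0 1.4 3.15 0 0 0 0;0 1.4 3.15 0 0 0 0;0 0 0 0 0 0 0;0 0 0 0 0 0 0;0 0 0 0 0 0 0"

```text
clock: 13.42
tcp_pos: [0.4748, 0.0164, 0.2489]
orientation: [-0.0, 0.161, 0.987, -0.0]
wrist_force: [0.9, 0.0, 0.6]
finger_gap: -0.0001
```

```bash
python3 -c "
from look import *
look('b',8,0)"
```

```text
t 13.425 tcp [0.4748 0.0164 0.2489] tip [0.4748 0.0164 0.2299] delta tool cm [0.06 0.1  0.  ] z [-7.e-04  0.e+00 -1.e+00] q [-0.13  0.12 -0.2   1.25 -0.    0.19] F [0.91 0.04 0.64] -0.00014966875779212274
w [503.44, 57.58] [493, 36, 19, 41, 604] [0.4465 0.2765 0.05  ]
w [257.95, 167.87] [240, 151, 37, 35, 1020] [0.4746 0.0185 0.05  ]
w [48.66, 256.75] [33, 243, 33, 28, 704] [ 0.4982 -0.2501  0.05  ]
s [177.57, 129.71] [175, 128, 6, 4, 21]
s [278.35, 171.3] [276, 166, 6, 10, 20]
s [202.32, 182.3] [199, 180, 8, 6, 37]
s [234.75, 214.5] [231, 211, 9, 7, 44]
s [273.63, 256.21] [269, 253, 10, 8, 62]
t 13.525 tcp [0.4748 0.0163 0.249 ] tip [0.4748 0.0163 0.23  ] delta tool cm [0.07 0.1  0.  ] z [-4.e-04  0.e+00 -1.e+00] q [-0.13  0.12 -0.2   1.25 -0.    0.19] F [ 0.46 -0.39  0.8 ] 0.00014735711390843903
```

View pics/w8.png

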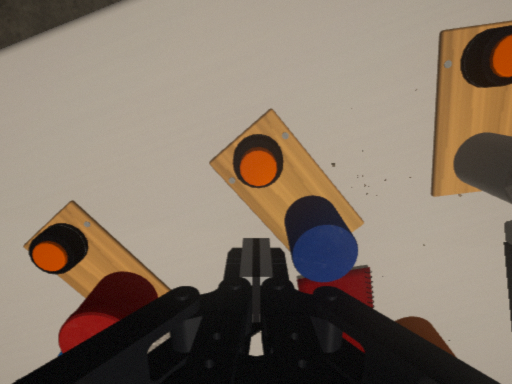

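The blue cap is at wrist (258,168), with the tip aligned to about 1 mm.

>>> play_rows:
  series: "0 0 0.1 3 0 0 0;0 0 0 3 0 0 0;0 0 0 3 0 0 0;0 0 0 3 0 0 0;0 0 0 2.5 0 0 0;0 0 0 1.5 0 0 0;0 0 0 0.7 0 0 0;0 0 0 0 0 0 0;0 0 0 0 0 0 0"

```text
clock: 14.65
tcp_pos: [0.4758, 0.018, 0.0831]
orientation: [0.001, 0.161, 0.987, 0.0]
wrist_force: [0.8, -0.2, 0.3]
finger_gap: -0.0005
```

>>> play_rows:
  series: "0 0 0 0.2 0 0 0;0 0 0 0.2 0 0 0;0 0 0 0.2 0 0 0;0 0 0 0.2 0 0 0;0 0 0 0 0 0 0"

```text
clock: 15.28
tcp_pos: [0.4752, 0.0181, 0.0743]
orientation: [0.0, 0.161, 0.987, 0.0]
wrist_force: [-0.5, 0.7, 2.3]
finger_gap: 0.0002
```

>>> play_rows:
  series: "0 0 0 0.2 0 0 0;0 0 0 0.1 0 0 0;0 0 0 0 0 0 0"

```text
clock: 15.65
tcp_pos: [0.4752, 0.0181, 0.0713]
orientation: [0.0, 0.161, 0.987, 0.0]
wrist_force: [0.3, 0.1, 3.0]
finger_gap: 0.0
```

>>> play_rows:
  series: "0 0 0 0.2 0 0 0;0 0 0 0.1 0 0 0;0 0 0 0 0 0 0"

```text
clock: 16.02
tcp_pos: [0.4752, 0.0181, 0.0683]
orientation: [0.0, 0.161, 0.987, 0.0]
wrist_force: [-0.4, 0.8, 4.3]
finger_gap: 0.0
```

>>> play_rows:
  series: "0 0 0 0.2 0 0 0;0 0 0 0.2 0 0 0;0 0 0 0 0 0 0"

```text
clock: 16.4
tcp_pos: [0.4752, 0.0181, 0.0643]
orientation: [0.0, 0.161, 0.987, 0.0]
wrist_force: [-0.3, 0.6, 3.5]
finger_gap: 0.0002
```

>>> play_rows:
  series: "0 0 0 -0.5 0 0 0;0 0 0 -2 0 0 0;0 0 0 -4 0 0 0;0 0 0 -4 0 0 0;0 0 0 -4 0 0 0;0 0 0 -4 0 0 0;0 0 0 0 0 0 0;0 0 0 0 0 0 0"

```text
clock: 17.4
tcp_pos: [0.4747, 0.0181, 0.2486]
orientation: [-0.0, 0.161, 0.987, 0.0]
wrist_force: [0.0, 0.3, -0.9]
finger_gap: -0.0001
```

```bash
python3 -c "
from look import *
look('b',9,0)
im=cams.read_camera('top');cv2.imwrite('pics/t9.png',im[:,:,::-1])
a=cv2.imread('pics/top0.png');d=cv2.absdiff(a,im[:,:,::-1].copy()).max(2)
m=(d>40).astype('uint8')
n,l,s,c=cv2.connectedComponentsWithStats(m)
print([ (c[i].round(),s[i][4]) for i in range(1,n) if s[i][4]>5])"
```

```text
t 17.4 tcp [0.4747 0.0181 0.2486] tip [0.4747 0.0181 0.2296] delta tool cm [-0.   -0.06  0.  ] z [-9.e-04  1.e-04 -1.e+00] q [-0.13  0.12 -0.2   1.25  0.    0.19] F [ 0.    0.35 -0.95] -0.00010600198850087587
w [502.72, 58.28] [491, 36, 21, 42, 673] [0.4456 0.2771 0.05  ]
w [256.35, 165.56] [239, 149, 35, 34, 947] [0.4706 0.0196 0.05  ]
w [46.96, 257.14] [31, 244, 33, 28, 702] [ 0.4972 -0.2494  0.05  ]
s [177.57, 129.71] [175, 128, 6, 4, 21]
s [278.67, 172.4] [277, 171, 5, 5, 15]
s [202.32, 182.3] [199, 180, 8, 6, 37]
s [234.96, 216.06] [231, 213, 9, 7, 50]
s [273.63, 256.21] [269, 253, 10, 8, 62]
t 17.5 tcp [0.4742 0.0182 0.2478] tip [0.4741 0.0182 0.2288] delta tool cm [-0.05 -0.05 -0.  ] z [-2.7e-03  4.0e-04 -1.0e+00] q [-0.13  0.12 -0.2   1.25  0.    0.19] F [ 0.03  0.39 -0.95] 8.34347174898497e-05
[(array([283., 187.]), np.int32(19)), (array([293., 184.]), np.int32(9)), (array([314., 237.]), np.int32(653)), (array([292., 200.]), np.int32(9)), (array([277., 213.]), np.int32(93)), (array([284., 228.]), np.int32(50)), (array([279., 234.]), np.int32(9)), (array([274., 258.]), np.int32(168)), (array([292., 294.]), np.int32(1428)), (array([ 95., 301.]), np.int32(6)), (array([113., 303.]), np.int32(14)), (array([ 95., 308.]), np.int32(54)), (array([125., 315.]), np.int32(238)), (array([266., 320.]), np.int32(346)), (array([295., 338.]), np.int32(1171)), (array([ 78., 358.]), np.int32(3646)), (array([ 46., 318.]), np.int32(31)), (array([ 99., 331.]), np.int32(38)), (array([252., 366.]), np.int32(631)), (array([ 31., 364.]), np.int32(389)), (array([322., 370.]), np.int32(345)), (array([294., 373.]), np.int32(749)), (array([210., 381.]), np.int32(240))]
```

View pics/s9.png

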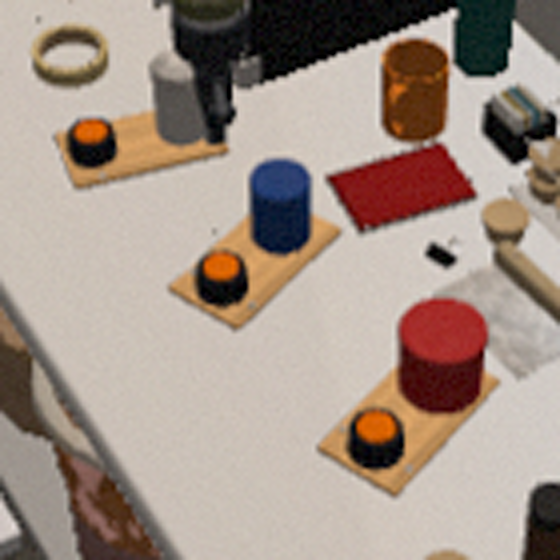

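View pics/w9.png

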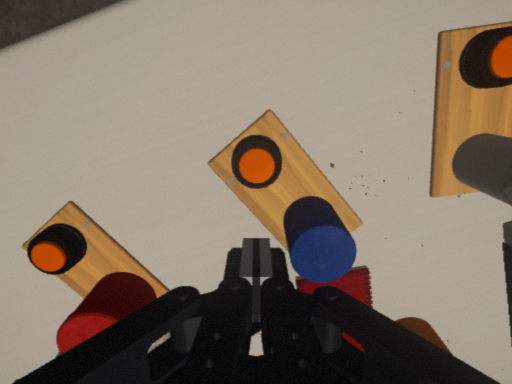

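```bash
python3 - <<'E'
from go import *
K,R,t=P('scene')
ob={'f':(180.5,182.3),'b':(214.5,216.06),'r':(254.35,256.21)}
for k in T:
    v=[(lambda p:p[1]/p[2])(K@(R@np.r_[T[k],z]+t)) for z in(.058,.05)]
    print(k,'sunk mm',(8*(ob[k][1]-ob[k][0])/(v[1]-v[0])).round(1))
E
```

```text
f sunk mm 11.3
b sunk mm 9.7
r sunk mm 11.6
```

All three measure 10–12 mm down (sub-pixel estimates), well past 3 mm and short of the stop. The arm is clear, so I'm handing in.

```bash
python3 -c "
from workcell import workorder
print(workorder.hand_in())"
```

```text
the job is handed in; nothing more can be done
None
```

I pressed the three markers in order (flour shaker, red tin, blue tin) with the closed fingertips, retracted, and handed the job in at about 17.5 s. The hand-in gave no verdict.

- **Force:** the highest wrist force I read while pressing was about 5.6 N. I read it at the end of each step of up to 4 mm, so anything between readings is unseen.
- **Depth:** in the last pictures all three caps are down and stayed down. The scene camera puts them roughly 11 mm (flour), 12 mm (red) and 10 mm (blue) down. Arm travel since contact suggests 8–10 mm. Both are well past 3 mm and short of the 16 mm stop.
- **Surroundings:** the stands and containers looked unmoved in the scene and wrist pictures, and the gripper was about 0.23 m up, touching nothing. A before/after comparison of the top view also showed small changes around the blue stand and tin. The arm was above them in that picture, so I put those down to it and did not check further. I did not measure the bystanders one by one.
- **Disagreement:** by the nominal 19 mm tip offset, the flour press showed no force until the tip was about 4 mm below the stated cap height. Red and blue showed contact at about the same height. I therefore went by the measured force, not the nominal offset.

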